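# Change thread colour: shut the red tray, draw out the blue one

## Task

Three thread trays slide in plywood cases; the red one was left out. First push the red tray fully home, then hook a fingertip behind the lip of the blue tray and draw it out all the way to its stop. Do not pinch the tray fronts or lift anything, leave the yellow tray shut, keep the bobbins standing upright in their trays, and leave the other things on the table alone.

Things in the scene. Friction and masses are not known exactly. Their poses are not given: they have to be found in the camera images.
- case_red: Fixed plywood case of the red tray, 200 mm long (x), 104 wide (y), 48 high. Origin: centre of its underside; x points from the open front to the closed back. Cover with a red stripe over x = -22 to +100 mm; ahead of it the tray is open to above, between side walls 42 mm high (inner faces at y = +-44). The three cases stand side by side in any order, each turned up to 9 degrees.
- tray_red (a joint): How far the red tray is drawn out of its case towards -x of the case, in m: 0 fully home against the stop, 0.10 fully out against the stop. It slides on runners with about 2 N of friction, has no spring and stays where it is left. Starts left out by 0.05 to 0.085.
- red_lip (a point): Middle of the top inner edge of the red tray's upright front wall (the lip), 55 mm above the table. The wall is 10 mm thick (x), 84 wide (y), with a rounded top at 57 mm; it stands 43 mm proud of the tray's inner floor. Its inner face, which a fingertip in the well hooks, lies to +x. Axes as the case's; moves with the tray.
- red_front (a point): Centre of the outer face of the red tray's front wall, the face one pushes: 84 mm wide (y), 40 high, this point 30 mm above the table. Axes as the case's (x into the case); moves with the tray.
- red_well (a point): Point on the inner floor (12 mm above the table) in the middle of the red tray's empty front well, open to above: 62 mm long (x, lip to divider), 74 mm wide (y), with side walls 36 mm and a divider 34 mm above the table. The lip's inner face is 31 mm from it to -x. Axes as the case's; moves with the tray.
- bobbin_red: Bobbin of red thread, 32 mm across, 26 high, 20 g, standing loose in the rear compartment of the red tray (inside 111 x 74 mm). Origin: centre of its underside, 12 mm above the table. It rides along with the tray.
- case_blue: Fixed plywood case of the blue tray, 200 mm long (x), 104 wide (y), 48 high. Origin: centre of its underside; x points from the open front to the closed back. Cover with a blue stripe over x = -22 to +100 mm; ahead of it the tray is open to above, between side walls 42 mm high (inner faces at y = +-44). The three cases stand side by side in any order, each turned up to 9 degrees.
- tray_blue (a joint): How far the blue tray is drawn out of its case towards -x of the case, in m: 0 fully home against the stop, 0.10 fully out against the stop. It slides on runners with about 2 N of friction, has no spring and stays where it is left. Starts home or up to 0.012 ajar.
- blue_lip (a point): Middle of the top inner edge of the blue tray's upright front wall (the lip), 55 mm above the table. The wall is 10 mm thick (x), 84 wide (y), with a rounded top at 57 mm; it stands 43 mm proud of the tray's inner floor. Its inner face, which a fingertip in the well hooks, lies to +x. Axes as the case's; moves with the tray.
- blue_front (a point): Centre of the outer face of the blue tray's front wall, the face one pushes: 84 mm wide (y), 40 high, this point 30 mm above the table. Axes as the case's (x into the case); moves with the tray.
- blue_well (a point): Point on the inner floor (12 mm above the table) in the middle of the blue tray's empty front well, open to above: 62 mm long (x, lip to divider), 74 mm wide (y), with side walls 36 mm and a divider 34 mm above the table. The lip's inner face is 31 mm from it to -x. Axes as the case's; moves with the tray.
- bobbin_blue: Bobbin of blue thread, 32 mm across, 26 high, 20 g, standing loose in the rear compartment of the blue tray (inside 111 x 74 mm). Origin: centre of its underside, 12 mm above the table. It rides along with the tray.
- case_yellow: Fixed plywood case of the yellow tray, 200 mm long (x), 104 wide (y), 48 high. Origin: centre of its underside; x points from the open front to the closed back. Cover with a yellow stripe over x = -22 to +100 mm; ahead of it the tray is open to above, between side walls 42 mm high (inner faces at y = +-44). The three cases stand side by side in any order, each turned up to 9 degrees.
- tray_yellow (a joint): How far the yellow tray is drawn out of its case towards -x of the case, in m: 0 fully home against the stop, 0.10 fully out against the stop. It slides on runners with about 2 N of friction, has no spring and stays where it is left. Starts home.
- bobbin_yellow: Bobbin of yellow thread, 32 mm across, 26 high, 20 g, standing loose in the rear compartment of the yellow tray (inside 111 x 74 mm). Origin: centre of its underside, 12 mm above the table. It rides along with the tray.
- mug: Dark mug, 80 mm across, 85 high, standing left of the cases. Origin: centre of its underside. To be left alone.
- tumbler: Clear glass tumbler, 68 mm across, 90 high, right of the cases. Origin: centre of its underside. To be left alone.
- pin_jar: Blue ceramic pin jar with brass cap, 52 mm across, 60 high, left of the cases. Origin: centre of its underside. To be left alone.
- green_spool: Spool of green thread, 38 mm across, 45 high, standing on the cover of the yellow case (foot 48 mm above the table, top 93 mm). Origin: centre of its underside. To be left alone.
- marker: Red marker pen, 135 mm long, 14 mm thick, lying on the table right of the cases. Origin: on its underside, with mid-length 22 mm from it to +x; x along it. To be left alone.
There are look-alikes about, which are no part of the job. Leave any purple or white look-alike of the bobbin_red alone.

How it is judged:
By the outcome, as a careful person would: the job done as asked, in the order asked, and still so for the second after the job is handed in, with the robot touching nothing.
It also fails if it takes over 45 s, if anything falls off the work surface, if the arm or the gripper's body presses on something with over 40 N, if the wrist force passes 120 N, or if a joint passes its speed limit or range.

## Robot

A 6-joint arm with a two-finger parallel gripper is mounted at the origin on the work surface. World frame = base frame: x ahead of the robot, y to its left, z up, the work surface at z = 0. Lengths are in mm, angles in rad, forces in N, time in s.
With the tool pointing down it reaches from about 275 to 1000 mm from the base axis. Payload 8.4 kg.
Tool frame: the origin (TCP) lies at the very end of the fingers, on their centre line; the grasp point (between the pads) lies 19 mm behind it; z points along the fingers, y is the direction in which the jaws open and shut (so a half turn about z gives the same grasp; the last joint's range is limited). The gripper opens to 85 mm and grips with 20 to 120 N. Pads are 22 mm wide; open, the fingers measure 114 mm over their backs; the gripper's body (76 mm by 85 mm) begins 54 mm behind the grasp point. The pads swing forward as they close: fully open they stand 13 mm farther back than shut.
Start: joints at [1.298, 0.353, 1.633, -0, 1.155, -0.002], TCP at [167.187, 602.226, 208.681] pointing down, gripper open.
Joint ranges: [-2.63, 2.63], [-0.92, 2.1], [0.06, 2.66], [-1.3, 4.44], [0, 2.69], [-3.02, 3.02]. Speed limits (rad/s): [2.22, 2.22, 2.79, 3.14, 3.14, 3.14].

## Interface

Orientations are given as [roll, pitch, yaw] about the fixed x, y, z axes, in that order (R = Rz(yaw) Ry(pitch) Rx(roll)).
In Python, from rig import r gives the robot as it stands.
- The arm moves only by the tool jog_arm, never from a script. Its argument "increments" is text: rows parted by semicolons, each of 7 numbers parted by spaces: the shift along the tool's x, y, z in cm, then the turn, a rotation vector about the tool's x, y, z in rad, then the opening, from -1 (shut) to 1 (fully open). A call has exactly 8 rows; each row shifts and turns the commanded pose from where the row before left it, along the tool's axes as they then stand; what a row does not reach is not made up. A row lasts 1/10 s, in which the tool goes at most 50 mm and 8.59 degrees, less where a joint would pass 70% of its speed; a pose out of reach is approached as far as the arm can. A call with a gripper value outside its range is refused whole. The fingers move at their own pace and stop on an object; "squeeze" is the grip in N (left out, the last holds). Time passes only in rows, so rows that do not move let the fingers close, or fill a call up. It gives the time, the measured TCP pose, the force and the opening at its end, in the units of the state.
- r.sense(): the state, without advancing time (a new reading comes with each control period).
- r.grab_frame(name): name is "side" or "top" or "wrist"; returns the picture (420x560x3 uint8, red, green, blue); there is no depth.
- r.camera_info(name): a dict with "K" (3x3 intrinsics, pixels), "rvec" (rotation vector, rad) and "tvec" (3), from world to camera coordinates, as OpenCV has them. Camera axes: x right, y down, z forward; pixel columns grow to the right and rows downward; lengths in mm; the calibration is good to about 2 mm. The wrist camera is an equidistant fisheye: a pixel r from the principal point sees the ray r / f radians off the axis. A picture is of the moment at which its call begins: read the wrist's pose just before it. camera_info takes no time and is no camera call; for the wrist camera it gives the pose at the moment of the call.
- r.sign_off(): hands the job in, once; it reports no verdict.
The state is a dict: "clock": time; "qpos": joint angles; "qvel": joint speeds; "joint_efforts": joint torques, N m; "eef_pos": TCP position; "tcp_rot": TCP orientation; "contact_force": force on the tool from outside, world axes, zero at the start; "wrist_torque": the same for the moment, N m; "opening": opening from 0.0 (shut) to 1.0 (fully open).
Only numpy, scipy, OpenCV 4.12 (cv2) and the standard library are available. Lean on these libraries where they do the work, as an engineer would, in place of code of your own. Each camera call takes 0.05 s, during which the arm holds its last target.

## Working session

There is one attempt and no reset: what is moved stays moved. The work goes in short steps, Python scripts to look and compute and a tool call to move; the robot and the scene stay as the last step left them, time stands still between calls to the robot, and variables do not carry over. Pictures are saved under pics/ and viewed, and the job is handed in when it is done.

Besides the shell and the picture viewer there is one more tool, called as name(argument=value, ...) on one line, values as JSON. jog_arm: Moves the arm, as the interface text tells. Its arguments: {"type":"object","properties":{"increments":{"type":"string"},"squeeze":{"type":"number"}},"required":["increments"]}

```bash
ls; mkdir -p pics; cat > h.py <<'E'
import numpy as np, cv2
from rig import r
def save(name, fn):
    im=r.grab_frame(name); cv2.imwrite('pics/'+fn, im[:,:,::-1]); return im
def P(name):
    c=r.camera_info(name); K=np.array(c['K'],float); R=cv2.Rodrigues(np.array(c['rvec'],float))[0]; t=np.array(c['tvec'],float).ravel(); return K,R,t
def ray(name,u,v,z):
    K,R,t=P(name); d=R.T@np.linalg.inv(K)@np.array([u,v,1.]); o=-R.T@t
    return o+d*(z-o[2])/d[2]
def proj(name,p):
    K,R,t=P(name); q=K@(R@np.array(p,float)+t); return q[:2]/q[2]
E
python3 - <<'E'
from h import *
print(r.sense())
for n in ('top','side'):
    save(n,n+'0.png'); K,R,t=P(n); print(n,K.tolist(),(-R.T@t).round(), R.round(2).tolist())
E
```

```text
pics
{'clock': 0.0, 'qpos': array([ 1.29761402e+00,  3.53635082e-01,  1.63414892e+00, -3.12718790e-05,
        1.15520869e+00, -2.39516574e-03]), 'qvel': array([ 3.90936984e-05, -6.21791344e-05,  1.74027014e-03, -6.50555844e-04,
       -1.38902038e-03,  7.57425956e-04]), 'joint_efforts': array([ 5.51807490e-03, -6.05262566e+01, -3.42069805e+01,  4.30257742e-04,
        9.36729979e-03,  1.45637409e-05]), 'eef_pos': array([167.0484187 , 601.7238289 , 207.96354219]), 'tcp_rot': array([-3.14019255e+00,  2.52388809e-05,  2.87081817e+00]), 'contact_force': array([ 0.30254214,  0.54550622, -0.33234063]), 'wrist_torque': array([-0.00978701, -0.0268342 ,  0.01293011]), 'opening': 1.0004705111168102}
top [[509.8739383683952, 0.0, 287.4485500665974], [0.0, 509.8739383683952, 216.1195886251104], [0.0, 0.0, 1.0]] [4.800e+02 1.000e+00 1.277e+03] [[0.03, -1.0, -0.01], [-0.99, -0.03, -0.11], [0.11, 0.01, -0.99]]
side [[467.2768279557657, 0.0, 278.7851509716116], [0.0, 467.2768279557657, 208.23321475521612], [0.0, 0.0, 1.0]] [  466. -1027.   802.] [[0.99, -0.12, 0.01], [-0.06, -0.58, -0.81], [0.1, 0.81, -0.58]]
```

View pics/top0.png

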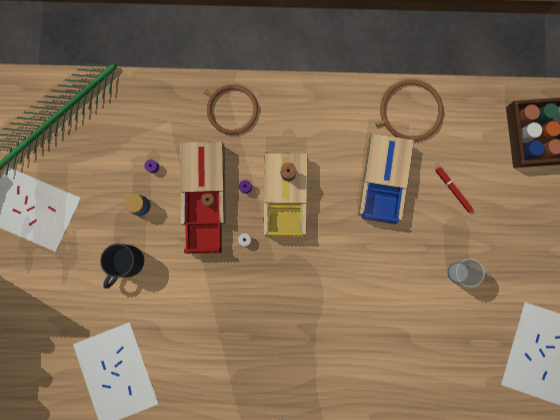

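View pics/side0.png

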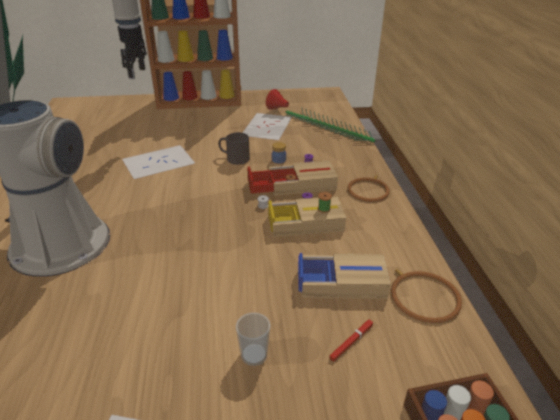

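The top view shows three cases: red at about (202,195), yellow at (286,195) with the spool on it, and blue at (387,180). I'll enlarge the crops next.

```bash
python3 - <<'E'
import cv2
a=cv2.imread('pics/top0.png')
cv2.imwrite('pics/c1.png',cv2.resize(a[130:265,165:265],None,fx=5.9,fy=4.4*5.9/4.4*0.75,interpolation=cv2.INTER_CUBIC) if 0 else cv2.resize(a[130:265,160:320],None,fx=4.4,fy=4.4,interpolation=cv2.INTER_CUBIC))
cv2.imwrite('pics/c2.png',cv2.resize(a[125:230,345:485],None,fx=5,fy=5,interpolation=cv2.INTER_CUBIC))
E
```

```text
(no output)
```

View pics/c1.png

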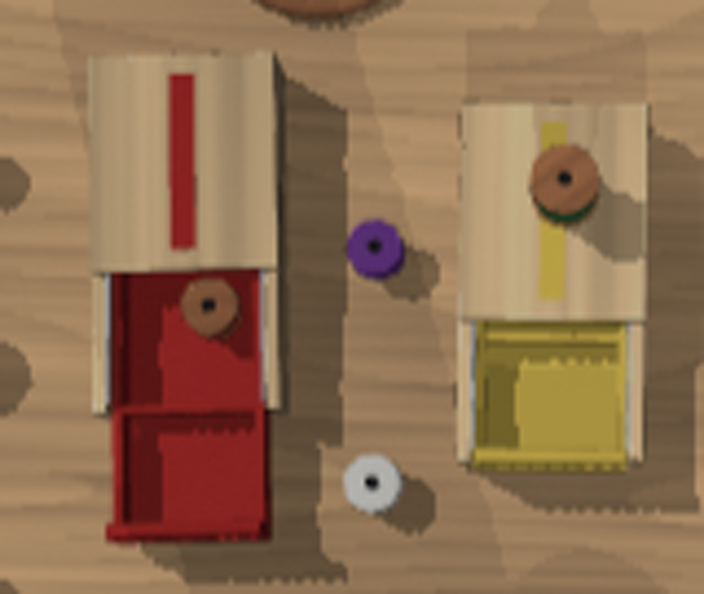

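View pics/c2.png

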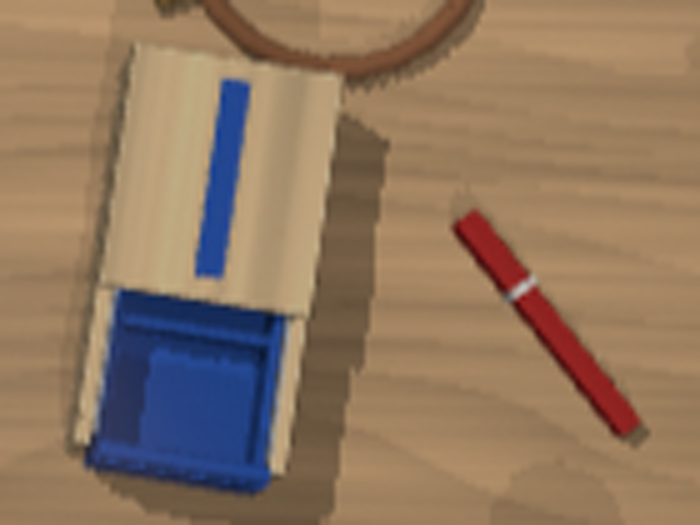

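```bash
cat >> h.py <<'E'
def up(pts,s,ox,oy): return [((x+.5)/s-.5+ox,(y+.5)/s-.5+oy) for x,y in pts]
def R2(a): return np.array([[np.cos(a),-np.sin(a)],[np.sin(a),np.cos(a)]])
E
python3 - <<'E'
from h import *
from scipy.optimize import least_squares
cov=np.array([[100,52,48],[100,-52,48],[-22,52,48],[-22,-52,48]],float)
K,R,t=P('top')
def pr(p): q=(K@(R@p.T+t[:,None])); return (q[:2]/q[2]).T
data={'red':(up([(88,58),(274,53),(92,272),(279,268)],4.4,160,130)),
'yel':up([(462,104),(648,104),(458,320),(646,320)],4.4,160,130),
'blu':up([(133,43),(343,75),(102,285),(305,317)],5,345,125)}
for k,d in data.items():
    d=np.array(d)
    w=lambda x:np.c_[cov[:,:2]@R2(x[2]).T+x[:2],cov[:,2]]
    s=least_squares(lambda x:(pr(w(x))-d).ravel(),[600,0,0])
    print(k,s.x[:2].round(1),'yaw deg',np.degrees(s.x[2]).round(2),'res px',s.fun.round(2))
    if k=='red': f=up([(107,527),(270,527),(107,541),(270,537)],4.4,160,130)
    elif k=='blu': f=up([(90,455),(268,480),(85,467),(265,494)],5,345,125)
    else: f=up([(474,470),(628,468)],4.4,160,130)
    for u,v in f:
        for z in (57,):
            p=ray('top',u,v,z)[:2]; print('   local@57',(R2(s.x[2]).T@(p-s.x[:2])).round(1), p.round(1))
for n,uv in dict(spool=(288.5,170.5),mug=(122,261),purp=(245,186.5),white=(244.5,240)).items(): print(n, ray('top',*uv,{'spool':93,'mug':85}.get(n,26)).round())
E
```

```text
red [689.  224.4] yaw deg 3.46 res px [ 0.22  0.04  0.1  -0.23 -0.21  0.34 -0.11 -0.16]
   local@57 [-163.1   42.8] [523.6 257.3]
   local@57 [-166.   -45.8] [526.1 168.6]
   local@57 [-170.7   42.9] [516.  256.9]
   local@57 [-171.4  -45.7] [520.7 168.4]
yel [666.7  18.9] yaw deg 1.13 res px [-0.16 -0.22 -0.09  0.06  0.1  -0.08  0.15  0.23]
   local@57 [-105.7   41.9] [560.1  58.8]
   local@57 [-104.   -41.9] [563.5 -25. ]
blu [ 716.5 -227. ] yaw deg -7.51 res px [ 0.02 -0.01 -0.06  0.06 -0.85 -0.15  0.88  0.09]
   local@57 [-106.7   44.9] [ 616.6 -168.6]
   local@57 [-105.2  -41.2] [ 606.8 -254.1]
   local@57 [-112.8   46.4] [ 610.7 -166.3]
   local@57 [-112.1  -40.7] [ 600.1 -252.7]
spool [715.  12.  93.]
mug [492. 395.  85.]
purp [685. 120.  26.]
white [552. 116.  26.]
```

jog_arm(increments="0 0 0 0 0 -0.11 -1; 0 0 0 0 0 -0.11 -1; 0 0 0 0 0 -0.11 -1; -2.7 -3.8 0 0 0 0 -1; -2.7 -3.8 0 0 0 0 -1; -2.7 -3.8 0 0 0 0 -1; -2.7 -3.8 0 0 0 0 -1; -2.7 -3.8 0 0 0 0 -1", squeeze=20)

```text
clock: 0.9
eef_pos: [313.9, 418.9, 208.5]
tcp_rot: [-3.141, -0.0, -3.082]
contact_force: [-0.1, -0.9, -0.5]
opening: -0.003
```

```bash
cat >> h.py <<'E'
from scipy.spatial.transform import Rotation as Ro
def to(x,y,z,yaw):
    s=r.sense(); A=Ro.from_euler('xyz',s['tcp_rot']); B=Ro.from_euler('xyz',[np.pi,0,yaw])
    print('t',round(s['clock'],2),'pos',s['eef_pos'].round(1),'rot',s['tcp_rot'].round(3),'F',s['contact_force'].round(1),'op',round(s['opening'],2))
    print('shift cm after turn',(B.inv().apply(np.array([x,y,z])-s['eef_pos'])/10).round(2),'now axes',(A.inv().apply(np.array([x,y,z])-s['eef_pos'])/10).round(2),'turn',(A.inv()*B).as_rotvec().round(3))
E
python3 -c "
from h import *
to(483.4,212,170,3.202)"
```

```text
t 0.9 pos [313.9 418.9 208.5] rot [-3.141 -0.    -3.082] F [-0.1 -0.9 -0.5] op -0.0
shift cm after turn [-15.67 -21.67   3.85] now axes [-15.69 -21.66   3.85] turn [-0.    -0.    -0.001]
```

jog_arm(increments="-2.6 -3.6 0 0 0 0 -1; -2.6 -3.6 0 0 0 0 -1; -2.6 -3.6 0 0 0 0 -1; -2.6 -3.6 0 0 0 0 -1; -2.6 -3.6 0 0 0 0 -1; -2.6 -3.6 1 0 0 0 -1; 0 0 3 0 0 0 -1; 0 0 0 0 0 0 -1")

```text
clock: 1.7
eef_pos: [479.9, 212.0, 165.5]
tcp_rot: [-3.14, -0.006, -3.085]
contact_force: [-0.9, 0.0, -0.8]
opening: -0.0
```

```bash
python3 -c "
from h import *
to(483.4,212,28,3.202); save('wrist','w1.png'); save('side','s1.png'); c=r.camera_info('wrist'); print(c['K'])
a=cv2.imread('pics/s1.png'); cv2.imwrite('pics/s1c.png',cv2.resize(a[60:320,180:440],None,fx=2.3,fy=2.3,interpolation=2))"
```

```text
t 1.7 pos [479.9 212.  165.5] rot [-3.14  -0.006 -3.085] F [-0.9  0.  -0.8] op -0.0
shift cm after turn [-0.35 -0.02 13.75] now axes [-4.300e-01  1.000e-02  1.375e+01] turn [-0.002 -0.006 -0.004]
[[325.1922621    0.         279.89311366]
 [  0.         325.1922621  211.30562345]
 [  0.           0.           1.        ]]
```

View pics/w1.png

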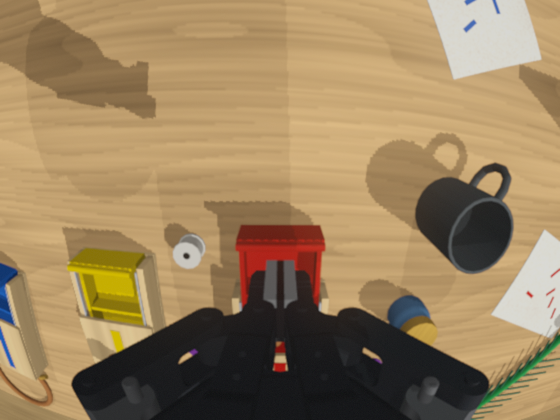

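View pics/s1c.png

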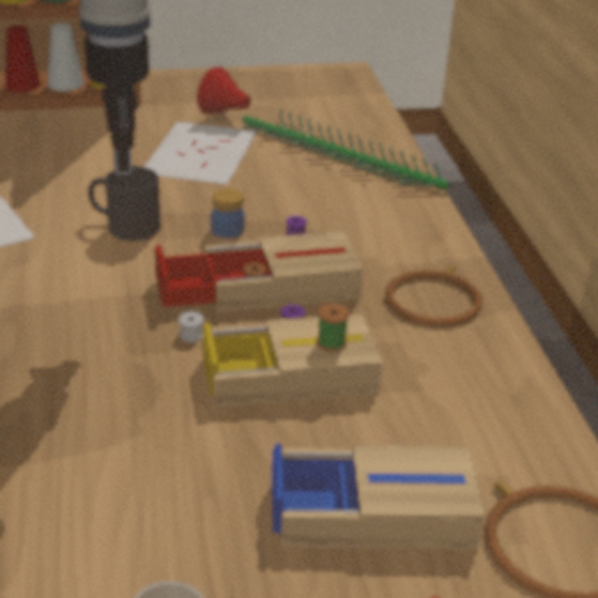

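The wrist view shows the shut fingers in line with the red tray front (lip at (280,238)), with the tip standing in front of it and the mug and white bobbin well clear. I'll descend now.

jog_arm(increments="0 0 3 0 0.003 -0.002 -1; 0 0 3 0 0.003 -0.002 -1; 0 0 3 0 0 0 -1; 0 0 2.5 0 0 0 -1; 0 0 1.5 0 0 0 -1; 0 0 0.7 0 0 0 -1; 0 0 0 0 0 0 -1; 0 0 0 0 0 0 -1")

```text
clock: 2.6
eef_pos: [481.8, 214.9, 32.8]
tcp_rot: [3.141, -0.005, -3.078]
contact_force: [-0.1, -0.2, -0.2]
opening: -0.001
```

```bash
python3 -c "
from h import *
to(510,213.5,28,3.202)"
```

```text
t 2.6 pos [481.8 214.9  32.8] rot [ 3.141 -0.005 -3.078] F [-0.1 -0.2 -0.2] op -0.0
shift cm after turn [-2.81 -0.31  0.48] now axes [-2.81 -0.32  0.47] turn [ 0.001 -0.005  0.004]
```

jog_arm(increments="-0.9 -0.1 0.2 0 0 0 -1; -0.9 -0.1 0.1 0 0 0 -1; -0.8 -0.1 0 0 0 0 -1; -0.8 0 0 0 0 0 -1; -0.8 0 0 0 0 0 -1; -0.8 0 0 0 0 0 -1; -0.8 0 0 0 0 0 -1; -0.8 0 0 0 0 0 -1")

```text
clock: 3.4
eef_pos: [547.6, 215.1, 28.2]
tcp_rot: [-3.141, -0.007, -3.078]
contact_force: [-2.8, -1.7, 1.8]
opening: 0.003
```

```bash
python3 -c "
from h import *
to(580,217.5,28,3.202)
im=save('top','t2.png'); cv2.imwrite('pics/t2c.png',cv2.resize(im[130:265,160:320,::-1],None,fx=4.4,fy=4.4,interpolation=2))"
```

```text
t 3.4 pos [547.6 215.1  28.2] rot [-3.141 -0.007 -3.078] F [-2.8 -1.7  1.8] op 0.0
shift cm after turn [-3.25  0.04  0.02] now axes [-3.25  0.03 -0.01] turn [-0.    -0.007  0.003]
```

View pics/t2c.png

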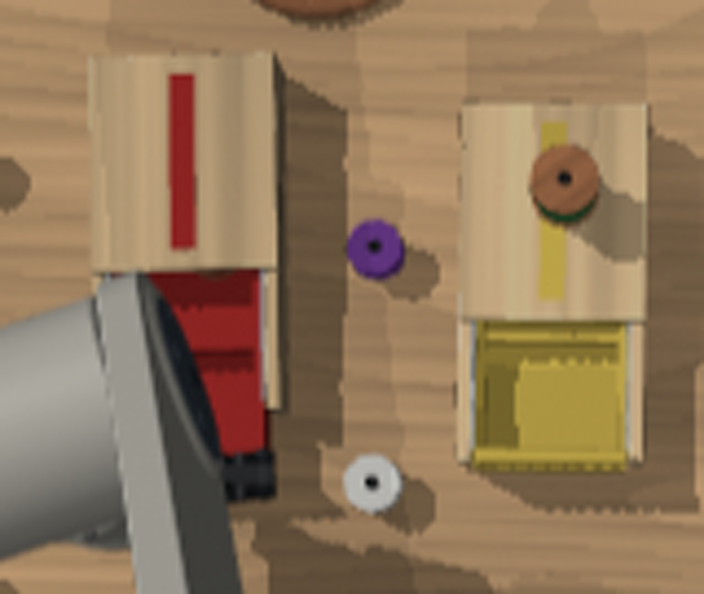

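jog_arm(increments="-0.5 0 0 0 0 0 -1; -0.5 0 0 0 0 0 -1; -0.4 0 0 0 0 0 -1; -0.3 0 0 0 0 0 -1; -0.3 0 0 0 0 0 -1; 0 0 0 0 0 0 -1; 0 0 0 0 0 0 -1; 0 0 0 0 0 0 -1")

```text
clock: 4.25
eef_pos: [567.5, 216.8, 28.3]
tcp_rot: [3.141, -0.005, -3.078]
contact_force: [0.7, -0.1, 0.1]
opening: -0.001
```

```bash
python3 -c "
from h import *
to(573,217.5,28,3.202)"
```

```text
t 4.25 pos [567.5 216.8  28.3] rot [ 3.141 -0.005 -3.078] F [ 0.7 -0.1  0.1] op -0.0
shift cm after turn [-0.55  0.04  0.03] now axes [-0.55  0.04  0.03] turn [ 0.    -0.005  0.003]
```

jog_arm(increments="-0.1 0 0 0 0 0 -1; -0.1 0 0 0 0 0 -1; -0.1 0 0 0 0 0 -1; -0.1 0 0 0 0 0 -1; -0.1 0 0 0 0 0 -1; -0.1 0 0 0 0 0 -1; 0 0 0 0 0 0 -1; 0 0 0 0 0 0 -1")

```text
clock: 5.05
eef_pos: [573.4, 217.0, 28.2]
tcp_rot: [3.142, -0.006, -3.078]
contact_force: [-1.1, 0.9, -0.1]
opening: 0.005
```

jog_arm(increments="-0.1 0 0 0 0 0 -1; -0.1 0 0 0 0 0 -1; -0.1 0 0 0 0 0 -1; -0.1 0 0 0 0 0 -1; -0.1 0 0 0 0 0 -1; 0 0 0 0 0 0 -1; 0 0 0 0 0 0 -1; 0 0 0 0 0 0 -1")

```text
clock: 5.85
eef_pos: [578.3, 217.2, 28.1]
tcp_rot: [3.142, -0.006, -3.078]
contact_force: [-0.1, -0.5, 1.5]
opening: 0.003
```

```bash
python3 -c "
from h import *
im=save('side','s3.png'); cv2.imwrite('pics/s3c.png',cv2.resize(im[130:250,210:370,::-1],None,fx=4.6,fy=4.6,interpolation=2))
im=save('wrist','w3.png')"
```

```text
(no output)
```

View pics/s3c.png

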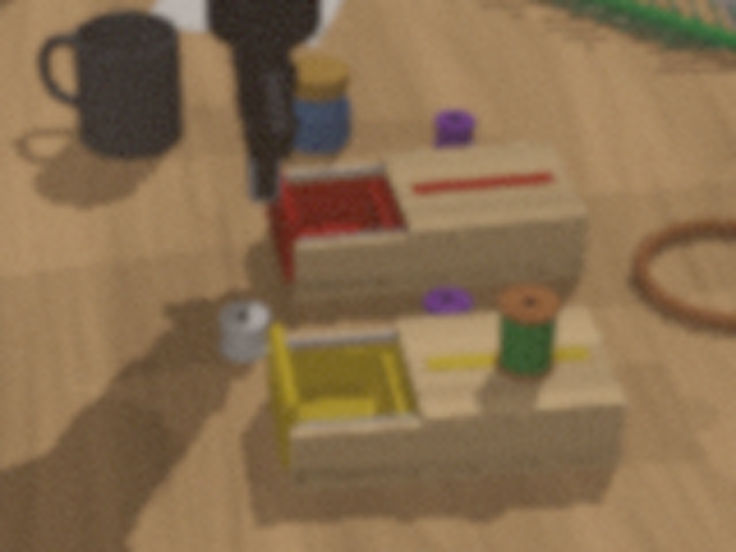

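View pics/w3.png

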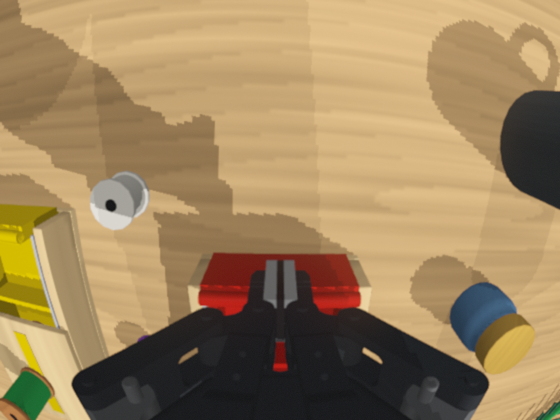

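The side and wrist views show the red front nearly level with its case walls, with the fingers on it. I'll continue in small steps until I feel the stop.

jog_arm(increments="-0.1 0 0 0 0 0 -1; -0.1 0 0 0 0 0 -1; -0.1 0 0 0 0 0 -1; 0 0 0 0 0 0 -1; 0 0 0 0 0 0 -1; 0 0 0 0 0 0 -1; 0 0 0 0 0 0 -1; 0 0 0 0 0 0 -1")

```text
clock: 6.75
eef_pos: [580.2, 217.3, 28.0]
tcp_rot: [-3.141, -0.008, -3.078]
contact_force: [-4.8, -0.7, 3.8]
opening: -0.001
```

jog_arm(increments="-0.1 0 0 0 0 0 -1; -0.1 0 0 0 0 0 -1; 0 0 0 0 0 0 -1; 0 0 0 0 0 0 -1; 0 0 0 0 0 0 -1; 0 0 0 0 0 0 -1; 0 0 0 0 0 0 -1; 0 0 0 0 0 0 -1")

```text
clock: 7.55
eef_pos: [580.3, 217.3, 27.8]
tcp_rot: [-3.141, -0.011, -3.079]
contact_force: [-11.9, 0.2, 9.2]
opening: -0.0
```

Contact built up with no motion (−12 N in x), so the red tray is at its stop. I'll back off and lift.

jog_arm(increments="1 0 0 0 0 0 -1; 1.5 0 0 0 0 0 -1; 1.5 0 0 0 0 0 -1; 0 0 -3 0 0 0 -1; 0 0 -4 0 0 0 -1; 0 0 -4 0 0 0 -1; 0 0 -4 0 0 0.09 -1; 0 0 -2 0 0 0.1 -1")

```text
clock: 8.35
eef_pos: [546.1, 215.7, 202.3]
tcp_rot: [3.14, -0.0, 3.011]
contact_force: [0.3, -0.2, 0.5]
opening: 0.001
```

```bash
python3 -c "
from h import *
to(640,-217,170,3.0105)
im=save('wrist','w4.png')"
```

```text
t 8.35 pos [546.1 215.7 202.3] rot [ 3.14  -0.     3.011] F [ 0.3 -0.2  0.5] op 0.0
shift cm after turn [-14.97 -41.67   3.23] now axes [-14.94 -41.69   3.15] turn [ 0.002 -0.     0.001]
```

View pics/w4.png

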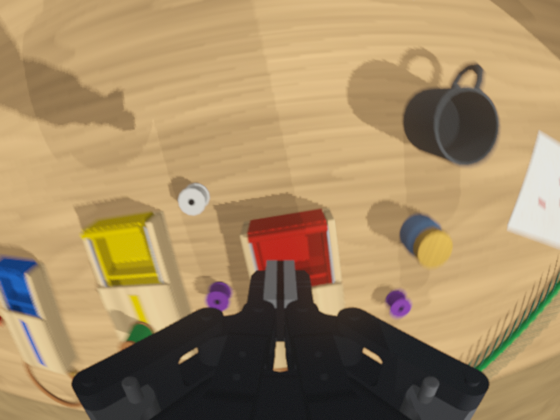

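The wrist view shows the red tray shut like the yellow one (red front at (288,220)). On to blue.

jog_arm(increments="-1.5 -4.2 0 0 0 0 -1; -1.5 -4.2 0 0 0 0 -1; -1.5 -4.2 0 0 0 0 -1; -1.5 -4.2 0 0 0 0 -1; -1.5 -4.2 0 0 0 0 -1; -1.5 -4.2 0 0 0 0 -1; -1.5 -4.2 0 0 0 0 -1; -1.5 -4.2 0 0 0 0 -1")

```text
clock: 9.2
eef_pos: [621.0, -135.4, 197.6]
tcp_rot: [-3.14, -0.005, 3.015]
contact_force: [1.7, 1.2, 0.6]
opening: 0.003
```

jog_arm(increments="-1.5 -4.1 0 0 0 0 -1; -1.5 -4.1 1 0 0 0 -1; 0 0 3 0 0 0 -1; 0 0 3 0 0 0 -1; 0 0 2 0 0 0 -1; 0 0 0 0 0 0 -1; 0 0 0 0 0 0 -1; 0 0 0 0 0 0 -1")

```text
clock: 10.0
eef_pos: [640.6, -218.8, 109.4]
tcp_rot: [-3.14, -0.004, 3.015]
contact_force: [-0.3, -0.5, 0.6]
opening: -0.002
```

```bash
python3 -c "
from h import *
to(640,-217,100,3.0105)
im=save('wrist','w5.png')
im=save('top','t5.png'); cv2.imwrite('pics/t5c.png',cv2.resize(im[105:245,345:485,::-1],None,fx=4.2,fy=4.2,interpolation=2))
im=save('side','s5.png'); cv2.imwrite('pics/s5c.png',cv2.resize(im[180:320,220:420,::-1],None,fx=4,fy=4,interpolation=2))"
```

```text
t 10.0 pos [ 640.6 -218.8  109.4] rot [-3.14  -0.004  3.015] F [-0.3 -0.5  0.6] op -0.0
shift cm after turn [0.09 0.17 0.94] now axes [0.08 0.17 0.94] turn [-0.002 -0.004  0.005]
```

View pics/w5.png

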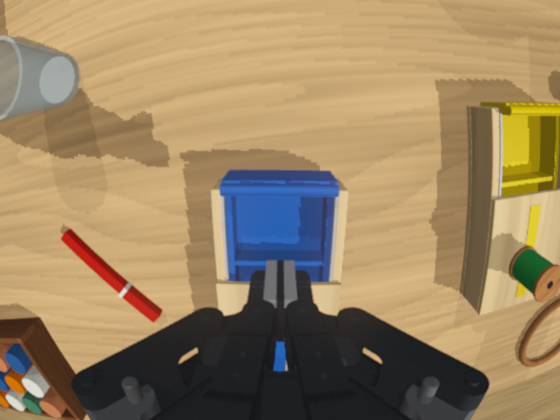

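View pics/t5c.png

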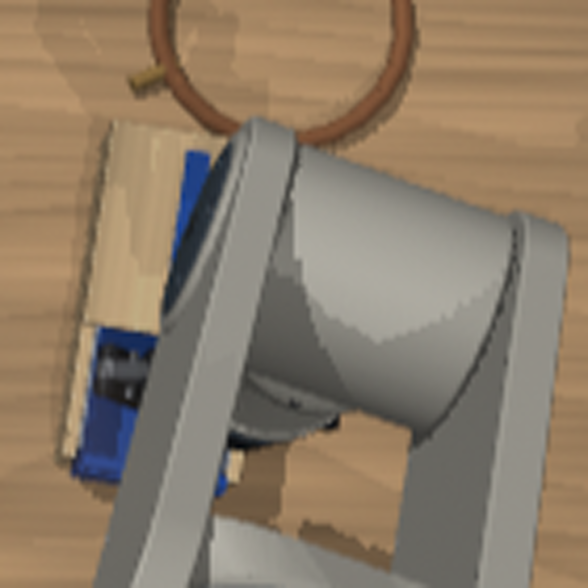

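View pics/s5c.png

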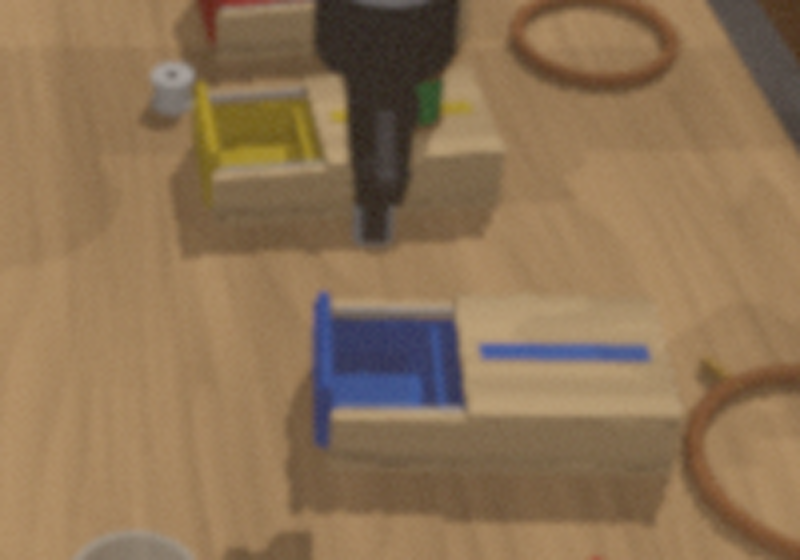

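```bash
python3 -c "
from h import *
K,R,t=P('wrist')
def pw(p):
    q=R@p+t; th=np.arctan2(np.hypot(q[0],q[1]),q[2]); ph=np.arctan2(q[1],q[0]); return (K[0,2]+K[0,0]*th*np.cos(ph),K[1,2]+K[0,0]*th*np.sin(ph))
a=np.radians(-7.51)
for n,l in dict(cover_front=(-22,0,48),coverL=(-22,52,48),wallL=(-100,48,42),wallR=(-100,-48,42),lip_in=(-101,0,55),lip_out=(-111,0,55),divider=(-39,0,34),floor_front=(-101,0,12),sideL=(-70,37,36),sideR=(-70,-37,36)).items():
    w=np.r_[R2(a)@l[:2]+[716.5,-227],l[2]]; print(n,np.round(pw(w),1))
im=cv2.imread('pics/w5.png'); cv2.imwrite('pics/w5c.png',cv2.resize(im[155:305,190:370],None,fx=4,fy=4,interpolation=2))
"
```

```text
cover_front [282.1 283.1]
coverL [345.7 282.4]
wallL [347.1 187.5]
wallR [218.4 186.9]
lip_in [283.  190.1]
lip_out [283.1 176.1]
divider [282.2 256.7]
floor_front [282.6 176.8]
sideL [329.4 222.4]
sideR [235.5 222. ]
```

View pics/w5c.png

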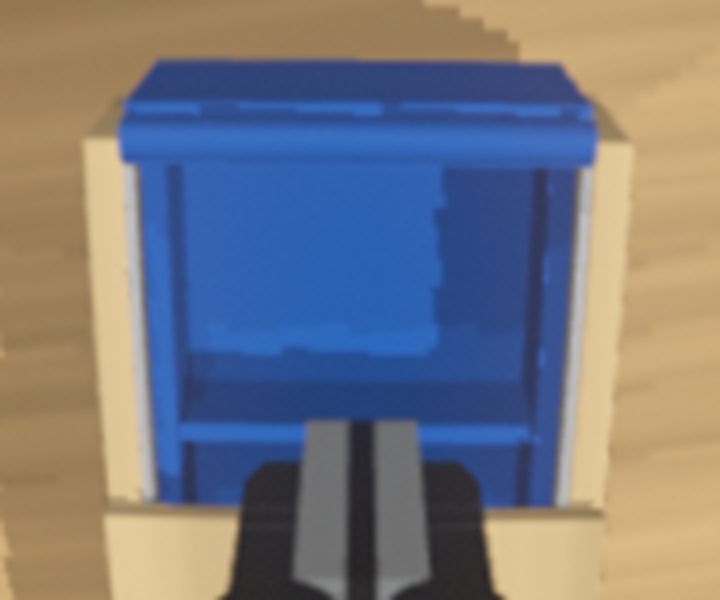

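Held against the projection, the blue well spans about −97 to −35 mm in the case's x, and the fingertip at about −76 mm is inside it with more than 10 mm of margin. I'll descend into the well.

jog_arm(increments="0 0 2 0 0 0 -1; 0 0 2 0 0 0 -1; 0 0 1.5 0 0 0 -1; 0 0 1.2 0 0 0 -1; 0 0 1 0 0 0 -1; 0 0 0.6 0 0 0 -1; 0 0 0 0 0 0 -1; 0 0 0 0 0 0 -1")

```text
clock: 10.95
eef_pos: [639.5, -218.7, 25.3]
tcp_rot: [-3.14, -0.005, 3.015]
contact_force: [0.3, -0.1, 0.6]
opening: -0.0
```

```bash
python3 -c "
from h import *
to(625,-215,24,3.0105)
im=save('wrist','w6.png')
im=save('side','s6.png'); cv2.imwrite('pics/s6c.png',cv2.resize(im[180:320,220:420,::-1],None,fx=4,fy=4,interpolation=2))"
```

```text
t 10.95 pos [ 639.5 -218.7   25.3] rot [-3.14  -0.005  3.015] F [ 0.3 -0.1  0.6] op -0.0
shift cm after turn [1.48 0.18 0.13] now axes [1.48 0.18 0.14] turn [-0.001 -0.005  0.004]
```

View pics/s6c.png

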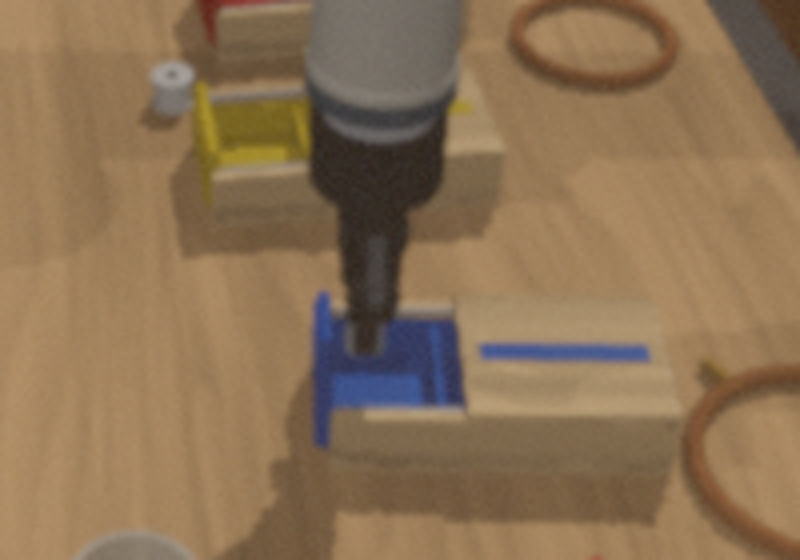

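The fingertip is in the blue well, clear of its walls. I'll draw the tray out.

jog_arm(increments="0.6 0 0 0 0 0 -1; 0.6 0 0 0 0 0 -1; 0.6 0 0 0 0 0 -1; 0.8 0 0 0 0 0 -1; 0.8 0 0 0 0 0 -1; 0.8 0 0 0 0 0 -1; 0.8 0 0 0 0 0 -1; 0.8 0 0 0 0 0 -1")

```text
clock: 11.85
eef_pos: [580.9, -211.1, 25.3]
tcp_rot: [-3.141, -0.006, 3.015]
contact_force: [3.6, 1.0, 0.8]
opening: 0.0
```

```bash
python3 -c "
from h import *
to(535,-203,24,3.0105)
im=save('side','s7.png'); cv2.imwrite('pics/s7c.png',cv2.resize(im[180:320,220:420,::-1],None,fx=4,fy=4,interpolation=2))"
```

```text
t 11.85 pos [ 580.9 -211.1   25.3] rot [-3.141 -0.006  3.015] F [3.6 1.  0.8] op 0.0
shift cm after turn [4.66 0.2  0.13] now axes [4.66 0.22 0.16] turn [-0.001 -0.006  0.004]
```

View pics/s7c.png

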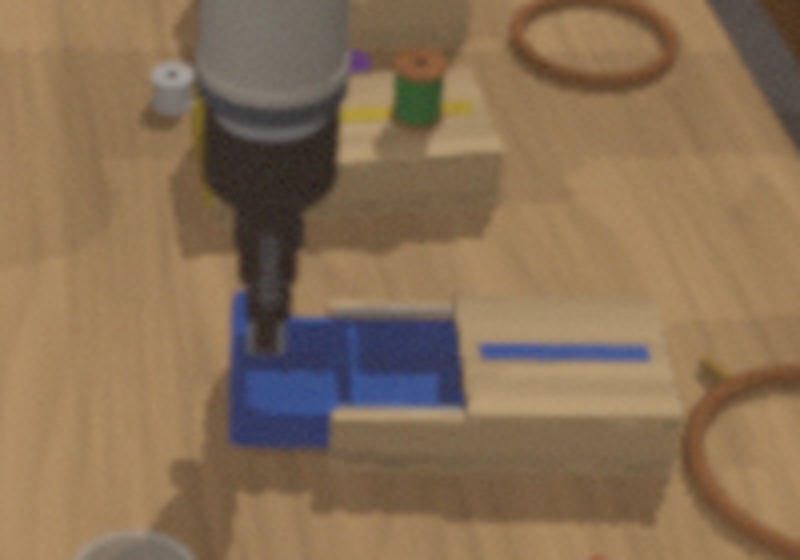

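jog_arm(increments="0.6 0 0 0 0 0 -1; 0.6 0 0 0 0 0 -1; 0.6 0 0 0 0 0 -1; 0.5 0 0 0 0 0 -1; 0.4 0 0 0 0 0 -1; 0.3 0 0 0 0 0 -1; 0.2 0 0 0 0 0 -1; 0 0 0 0 0 0 -1")

```text
clock: 12.7
eef_pos: [549.3, -207.2, 25.4]
tcp_rot: [-3.14, -0.007, 3.015]
contact_force: [0.0, -0.2, 0.1]
opening: 0.001
```

jog_arm(increments="0.2 0 0 0 0 0 -1; 0.2 0 0 0 0 0 -1; 0.2 0 0 0 0 0 -1; 0.1 0 0 0 0 0 -1; 0.1 0 0 0 0 0 -1; 0 0 0 0 0 0 -1; 0 0 0 0 0 0 -1; 0 0 0 0 0 0 -1")

```text
clock: 13.5
eef_pos: [541.7, -206.2, 25.5]
tcp_rot: [-3.14, -0.006, 3.015]
contact_force: [-0.2, -0.4, 0.6]
opening: 0.003
```

jog_arm(increments="0.2 0 0 0 0 0 -1; 0.2 0 0 0 0 0 -1; 0.1 0 0 0 0 0 -1; 0.1 0 0 0 0 0 -1; 0.1 0 0 0 0 0 -1; 0.1 0 0 0 0 0 -1; 0 0 0 0 0 0 -1; 0 0 0 0 0 0 -1")

```text
clock: 14.3
eef_pos: [537.1, -205.7, 25.9]
tcp_rot: [-3.14, 0.0, 3.014]
contact_force: [12.1, 0.2, -8.3]
opening: 0.0
```

```bash
python3 -c "
from h import *
to(535,-203,24,3.0105)
im=save('side','s8.png'); cv2.imwrite('pics/s8c.png',cv2.resize(im[180:320,220:420,::-1],None,fx=4,fy=4,interpolation=2))"
```

```text
t 14.3 pos [ 537.1 -205.7   25.9] rot [-3.14   0.     3.014] F [12.1  0.2 -8.3] op 0.0
shift cm after turn [0.25 0.24 0.19] now axes [0.25 0.24 0.19] turn [-0.002  0.     0.004]
```

View pics/s8c.png

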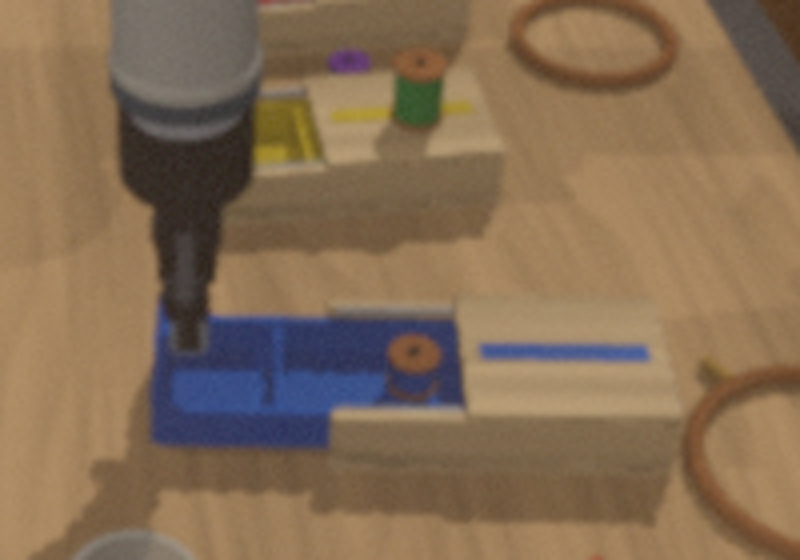

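Blue is at its stop: 12 N with no further motion, bobbin upright at (415,355) in the crop. I'll ease off the lip into the well and then lift.

jog_arm(increments="-0.5 0 0 0 0 0 -1; -0.7 0 0 0 0 0 -1; -0.4 0 0 0 0 0 -1; 0 0 0 0 0 0 -1; 0 0 -1.5 0 0 0 -1; 0 0 -3 0 0 0 -1; 0 0 -4 0 0 0 -1; 0 0 -4 0 0 0 -1")

```text
clock: 15.15
eef_pos: [549.8, -207.0, 152.5]
tcp_rot: [-3.141, -0.007, 3.015]
contact_force: [1.2, -0.2, 0.4]
opening: -0.001
```

jog_arm(increments="2 1 -3 0 0 0 -1; 4 1 0 0 0 0 -1; 4 1 0 0 0 0 -1; 4 0 0 0 0 0 -1; 4 0 0 0 0 0 -1; 1 0 0 0 0 0 -1; 0 0 0 0 0 0 -1; 0 0 0 0 0 0 -1")

```text
clock: 15.95
eef_pos: [367.4, -153.9, 182.4]
tcp_rot: [-3.14, -0.004, 3.014]
contact_force: [-0.2, 0.0, 0.8]
opening: -0.002
```

```bash
python3 -c "
from h import *
to(400,-180,200,3.0105)
im=save('top','t9.png'); cv2.imwrite('pics/t9c.png',cv2.resize(im[120:280,170:430,::-1],None,fx=3,fy=3,interpolation=2))
im=save('side','s9.png'); cv2.imwrite('pics/s9c.png',cv2.resize(im[130:320,210:410,::-1],None,fx=3,fy=3,interpolation=2))
a=np.radians(-7.51)"
```

```text
t 15.95 pos [ 367.4 -153.9  182.4] rot [-3.14  -0.004  3.014] F [-0.2  0.   0.8] op -0.0
shift cm after turn [-3.57 -2.17 -1.76] now axes [-3.56 -2.18 -1.76] turn [-0.002 -0.004  0.004]
```

View pics/t9c.png

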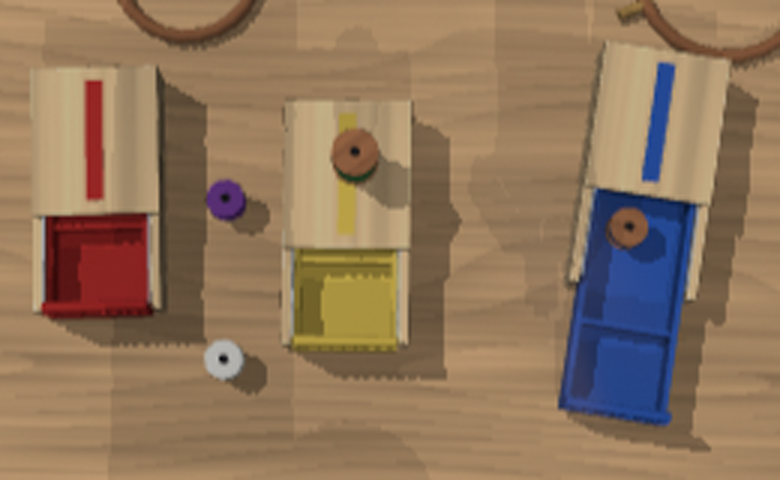

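View pics/s9c.png

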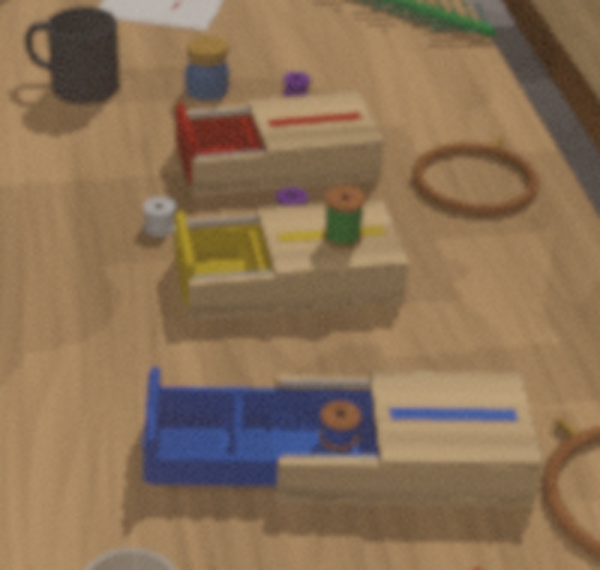

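```bash
python3 -c "
from h import *
for n,o,a,pts in (('red',(689,224.4),3.46,[(42,317),(152,314)]),('yel',(666.7,18.9),1.13,[(291,350),(397,348)]),('blu',(716.5,-227),-7.51,[(560,408),(668,424)])):
    for u,v in up(pts,3,170,120):
        p=ray('top',u,v,57)[:2]; print(n,(R2(np.radians(a)).T@(p-np.array(o))).round(1))
A=cv2.imread('pics/top0.png').astype(int);B=cv2.imread('pics/t9.png').astype(int);d=(abs(A-B).max(2)>60).astype(np.uint8)
print([list(s) for s in cv2.connectedComponentsWithStats(d)[2] if s[4]>25][1:])
print(r.sense()['contact_force'])
"
```

```text
red [-105.3   42.8]
red [-105.8  -45.4]
yel [-105.5   43.6]
yel [-103.3  -41.1]
blu [-204.1   45.9]
blu [-203.1  -40.5]
[[np.int32(373), np.int32(190), np.int32(23), np.int32(13), np.int32(142)], [np.int32(356), np.int32(218), np.int32(41), np.int32(45), np.int32(1441)], [np.int32(184), np.int32(226), np.int32(38), np.int32(36), np.int32(860)], [np.int32(367), np.int32(307), np.int32(15), np.int32(5), np.int32(39)], [np.int32(337), np.int32(312), np.int32(30), np.int32(52), np.int32(595)], [np.int32(376), np.int32(314), np.int32(53), np.int32(32), np.int32(213)], [np.int32(419), np.int32(337), np.int32(23), np.int32(60), np.int32(151)], [np.int32(380), np.int32(343), np.int32(21), np.int32(14), np.int32(134)], [np.int32(349), np.int32(354), np.int32(10), np.int32(11), np.int32(48)], [np.int32(367), np.int32(360), np.int32(27), np.int32(28), np.int32(291)], [np.int32(402), np.int32(363), np.int32(28), np.int32(7), np.int32(82)], [np.int32(340), np.int32(367), np.int32(15), np.int32(11), np.int32(120)], [np.int32(326), np.int32(413), np.int32(15), np.int32(7), np.int32(75)]]
[ 0.79355643 -0.41787259 -0.84053361]
```

```bash
python3 -c "
from h import *
print(r.sign_off())"
```

```text
the job is handed in; nothing more can be done
None
```

I pushed the red tray home first, then hooked the shut fingertips behind the blue lip and drew the blue tray out to its stop. I then moved the arm clear and handed the job in at about 16 s on the robot's clock.

- **Red tray:** it took about 12 N with no further motion at the end of the push. In the last top view its front stands at −105.5 mm in the case's x, against about −104.5 mm for the shut yellow tray.
- **Blue tray:** it also took about 12 N with no further motion. Its front stands at −203.6 mm, about 99 mm out against the 100 mm stop, which is within the camera's accuracy.
- **Bobbins:** the blue one is seen standing upright. The red one was last seen, partly, while I was pushing, and is now hidden under its cover. The yellow one was never in view, and its tray never moved.
- **Everything else:** comparing the first and last top views showed changes only at the red and blue trays and where the arm now stands. The mug, tumbler, pin jar, spool, marker and the look-alikes are where they were.

One early figure disagreed. The first top view put the blue tray about 7 mm ajar, but the close-up wrist view put it only 1 to 2 mm out. I used the wrist view to place the fingertip, and no check failed.

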